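Close the keg with its groove plug and lock both cam arms

ROBOT

A 6-joint arm with a two-finger parallel gripper is mounted at the origin on the work surface; the furniture and walls round the work are solid. World frame = base frame: x ahead of the robot, y to its left, z up, the work surface at z = 0. Lengths are in m, angles in rad, forces in N, time in s.
With the tool pointing down it reaches from about 0.375 to 0.9 m from the base axis. Payload 3.1 kg.
Tool frame: the origin (TCP) lies midway between the tips of the shut fingers; the grasp point (between the pads) lies 19 mm behind it; x points along the fingers, y is the direction in which the jaws open and shut, and the axes are right-handed (so a half turn about x gives the same grasp; the last joint's range is limited). The gripper opens to 85 mm and grips with 20 to 120 N. Pads are 22 mm wide; open, the fingers measure 114 mm over their backs; the gripper's body (76 mm by 85 mm) begins 54 mm behind the grasp point. The pads swing forward as they close: fully open they stand 13 mm farther back than shut.
Start: joints at [-1.28, 0.527, 1.433, -0, 1.181, -0.178], TCP at [0.282, -0.558, 0.231] pointing down, gripper open.
Joint ranges: [-3.08, 3.08], [-0.75, 2.2], [0.22, 2.44], [-1.43, 4.57], [0, 2.65], [-2.85, 2.85]. Speed limits (rad/s): [2.79, 2.79, 3.14, 3.14, 3.14, 3.14].

INTERFACE

Orientations are given as a unit quaternion [x, y, z, w].
In Python, from station import manip gives the robot as it stands.
- The arm moves only by the tool carry_out, never from a script. Its argument "commands" is a list that holds one entry, the list of rows, each a list of 7 numbers: the shift along the tool's x, y, z in units of 25 mm (1.0 is 25 mm), then the turn, a rotation vector about the tool's x, y, z in units of 5 degrees (1.0 is 5 degrees), then the finger opening in mm, from 0 to 85.4. A call has exactly 5 rows; each row is the pose to reach, as a shift and turn from the pose commanded when the call began, along the tool's axes at that moment; what a row does not reach only later rows make up. A row lasts 1/10 s, in which the tool goes at most 50 mm and 8.59 degrees, less where a joint would pass 70% of its speed; a pose out of reach is approached as far as the arm can. A call with a gripper value outside its range is refused whole. The fingers move at their own pace and stop on an object; "force" is the grip in N (left out, the last holds). Time passes only in rows, so rows that repeat a pose let the fingers close, or fill a call up. It gives the time, the measured TCP pose, the force and the opening at its end, in the units of the state.
- manip.sense(): the state, without advancing time (a new reading comes with each control period).
- manip.snapshot(name): name is "scene" or "top" or "wrist"; returns a dict with "image" (384x512x3 uint8, red, green, blue), "fx", "fy", "cx", "cy" (pixels), "rvec" (rotation vector, rad) and "tvec" (3), from world to camera coordinates, as OpenCV has them. Camera axes: x right, y down, z forward; pixel columns grow to the right and rows downward; lengths in m; the calibration is good to about 2 mm. The wrist camera is an equidistant fisheye: a pixel r from the principal point sees the ray r / f radians off the axis. A picture is of the moment at which its call begins. There is no depth.
- manip.sign_off(): hands the job in, once; it reports no verdict.
The state is a dict: "t": time; "q": joint angles; "qd": joint speeds; "tau": joint torques, N m; "tcp_pos": TCP position; "tool_rot": TCP orientation; "force": force on the tool from outside, world axes, zero at the start; "ft_torque": the same for the moment, N m; "finger_gap": opening from 0.0 (shut) to 1.0 (fully open).
Only numpy, scipy, OpenCV 4.12 (cv2) and the standard library are available. Lean on these libraries where they do the work, as an engineer would, in place of code of your own. Each camera call takes 0.05 s, during which the arm holds its last target.

TASK

Close the steel keg: take the round plug (not the hose tail) by its knurled head, set it into the cam-and-groove coupler on top of the keg, feeling for the bore, and press it straight down against the springy gasket until it stops. Then let go of it and swing both cam arms down together, keeping pace with each other, until they lie locked against the coupler's sides. Force neither the gasket (about 20 N presses it home, over 35 N crushes it) nor the arms (no more than 45 N on either), and leave the hose tail and the glass tumbler where they stand.

Things in the scene. Friction and masses are not known exactly. Their poses are not given: they have to be found in the camera images.
- keg: squat stainless keg, 170 mm across, immovable, a serving tap low on its -x side; origin under its centre on the worktop, z up. Shoulder 115 mm high, top 120 mm; on a neck in its middle stands a 50 mm wide female cam-and-groove coupler that opens upward, with a cam arm hinged on each side, at the keg's +y and -y.
- mouth (a point): where the centre of the coupler's rim should be by the drawing: 198 mm above the keg's origin, axes as the keg's. The coupler is screwed on by hand, so the real mouth lies up to 4 mm off in x and in y and up to 8 mm higher or lower. Bore 38 mm. The arms' hinge pins run along x, 11.4 mm below the real rim and 25 mm to +y and -y; the lugs round them reach 30 mm out.
- cam_left (a joint): cam arm on the keg's +y side, rad: 0 = straight out level, negative = raised (starts -0.6 to -0.05), positive = swung down, 1.45 = stop, locked along the coupler's side. It stays where it is left. From about 0.9 its eccentric cam bears on the groove's shoulder and draws the plug down (up to 0.4 N m), past 1.25 it is over centre. If the plug stands too high the arm jams near 0.85.
- cam_right (a joint): the same arm on the -y side, mirrored, same values. Each is a steel bar 11 mm wide (along keg x), 7 mm thick, ending 56 mm from its pin. Locked, they measure 66 mm over their outer faces 26 mm below the pins: a pair of fingers open 80 mm or more can straddle plug and coupler from above, push both arms down (about 1 rad with finger ends 26 to 30 mm below the pins) and then pinch them home.
- plug_mid (a point): centre of the loose aluminium plug, 23.75 mm above its foot; z up its axis. 47.5 mm tall, 150 to 310 g: grooved spigot 36 mm across, foot bevelled 0.7 mm; collar 43 mm across, 31 to 34 mm up; knurled grip head above it, 30 mm across. In the bore it meets the gasket 0 to 2 mm below the real rim, 7 N rising to 19 N push it to a hard stop 7 mm below; let go, it rises to 5 mm, locked 6.5 mm below.
- hose_tail: the other loose fitting: same grooved spigot, but a hexagon and a 25 mm thick ribbed hose tail on top, 88 mm tall; origin at its foot. The two fittings may stand in either place. Not needed.
- tumbler: clear glass tumbler, 77 mm across, 89 mm tall, left of the work; origin at its foot. Not needed.

How it is judged:
On the way:
1. the plug stands in the coupler's bore while both cam arms are still up (z of plug_mid in the frame of mouth below 0.01 m and horizontal distance between plug_mid and mouth below 0.008 m and value of joint each of cam_left, cam_right below 0.6 rad), for 0.2 s.
At the end, for the whole second after the job is handed in: The plug is upright in the coupler's bore, its centre no more than 5 mm above the drawn rim and within 8 mm of its axis, held down by both cam arms, which are swung to at least 1.33 rad (stop at 1.45) (z of plug_mid in the frame of mouth below 0.005 m and horizontal distance between plug_mid and mouth below 0.008 m and angle between the z axis of plug_mid and the z axis of mouth, either way round below 0.08 rad and value of joint each of cam_left, cam_right above 1.33 rad); the robot touches nothing.
It fails at once if the gasket is crushed: the plug is driven onto the gasket in the coupler with more than 35 N (contact force between plug and gasket above 35 N).
It fails at once if a cam arm is forced: the fingers push on it with more than 45 N (contact force between the fingers and cam_left above 45 N or contact force between the fingers and cam_right above 45 N).
It fails at once if one cam arm is swung most of the way down while the other is still up ((value of joint cam_left above 1.1 rad and value of joint cam_right below 0.6 rad) or (value of joint cam_right above 1.1 rad and value of joint cam_left below 0.6 rad)).
It fails at once if the hose tail or the tumbler is knocked or carried off (distance of any of hose_tail, tumbler from where it was at the start of the episode above 0.03 m).
It also fails if it takes over 72 s, if anything falls off the work surface, if the arm or the gripper's body presses on something with over 40 N, if the wrist force passes 120 N, or if a joint passes its speed limit or range.

## Working session

There is one attempt and no reset: what is moved stays moved. The work goes in short steps, Python scripts to look and compute and a tool call to move; the robot and the scene stay as the last step left them, time stands still between calls to the robot, and variables do not carry over. Pictures are saved under pics/ and viewed, and the job is handed in when it is done.

Besides the shell and the picture viewer there is one more tool, called after "Emit:" as name(argument=value, ...) on one line, values as JSON. carry_out: Moves the arm, as the interface text tells. Its arguments: {"type":"object","properties":{"commands":{"type":"array"},"force":{"type":"number"}},"required":["commands"]}

```bash
mkdir -p pics; ls; cat > h.py <<'E'
import numpy as np, cv2, json
from station import manip
from scipy.spatial.transform import Rotation as R
def snap(name,fn):
    s=manip.snapshot(name); cv2.imwrite(f'pics/{fn}.png',s['image'][:,:,::-1])
    np.savez(f'pics/{fn}.npz',**{k:v for k,v in s.items()})
    return s
def load(fn): return dict(np.load(f'pics/{fn}.npz'))
def crop(fn,x0,y0,x1,y1,k,out):
    im=cv2.imread(f'pics/{fn}.png')[y0:y1,x0:x1]
    cv2.imwrite(f'pics/{out}.png',cv2.resize(im,None,fx=k,fy=k,interpolation=cv2.INTER_CUBIC))
def proj(s,P,fish=False):
    Rm=cv2.Rodrigues(np.array(s['rvec'],float))[0]; c=Rm@np.array(P,float).T.reshape(3,-1)+np.array(s['tvec'],float).reshape(3,1)
    if fish:
        r=np.hypot(c[0],c[1]); th=np.arctan2(r,c[2]); k=th/np.maximum(r,1e-12)
        return np.stack([s['fx']*c[0]*k+s['cx'],s['fy']*c[1]*k+s['cy']],1)
    return np.stack([s['fx']*c[0]/c[2]+s['cx'],s['fy']*c[1]/c[2]+s['cy']],1)
def ray(s,u,v,fish=False):
    Rm=cv2.Rodrigues(np.array(s['rvec'],float))[0]; t=np.array(s['tvec'],float).reshape(3)
    a=np.array([(u-s['cx'])/s['fx'],(v-s['cy'])/s['fy']])
    if fish:
        th=np.hypot(*a); d=np.r_[a/max(th,1e-9)*np.sin(th),np.cos(th)]
    else: d=np.r_[a,1]
    d=Rm.T@d; return -Rm.T@t, d/np.linalg.norm(d)
def atz(s,u,v,z,fish=False):
    o,d=ray(s,u,v,fish); return o+d*(z-o[2])/d[2]
def tri(rays):
    A=np.zeros((3,3));b=np.zeros(3)
    for o,d in rays:
        M=np.eye(3)-np.outer(d,d);A+=M;b+=M@o
    p=np.linalg.solve(A,b); return p,[np.linalg.norm((np.eye(3)-np.outer(d,d))@(p-o)) for o,d in rays]
E
python3 - <<'E'
from h import *
for n in ['scene','top','wrist']:
    s=snap(n,n+'0'); print(n,s['fx'],s['cx'],s['cy'],-cv2.Rodrigues(np.array(s['rvec'],float))[0].T@np.array(s['tvec']).reshape(3))
print(manip.sense())
E
```

```text
pics
scene 430.28364652269096 257.6323711384998 191.2952139811551 [0.13084995 0.67238174 0.88847069]
top 415.02925769991754 259.53067588267464 189.1413072084075 [0.39792516 0.03080949 1.12399035]
wrist 297.3186396354542 255.9908715121278 189.96337257541566 [ 0.3452544  -0.52572645  0.37157008]
{'t': 0.15, 'q': array([-1.28051188e+00,  5.28266057e-01,  1.43362812e+00, -1.19764440e-05,
        1.18141764e+00, -1.78496688e-01]), 'qd': array([-2.06809293e-04, -2.29170766e-03, -4.91501907e-03, -1.81100649e-03,
       -6.56544296e-05, -1.15434430e-03]), 'tau': array([ 3.10991691e-04, -4.42745662e+01, -1.78275204e+01, -2.79130336e-04,
        5.61736946e-03, -7.63257788e-06]), 'tcp_pos': array([ 0.28223551, -0.55701245,  0.23054377]), 'tool_rot': array([-0.6877332 , -0.16483389,  0.68780894, -0.16362059]), 'force': array([-0.33977877, -0.65786727,  0.70594559]), 'ft_torque': array([ 0.02137156, -0.01446549, -0.01266216]), 'finger_gap': 1.0018386595543651}
```

View pics/scene0.png

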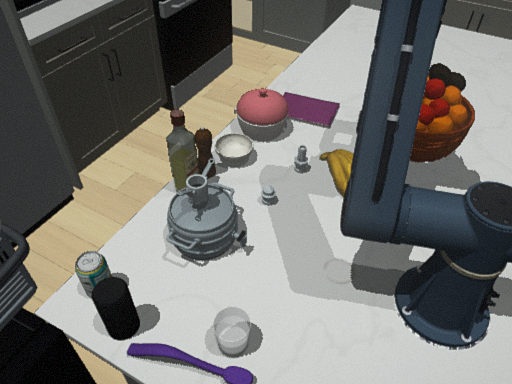

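View pics/top0.png

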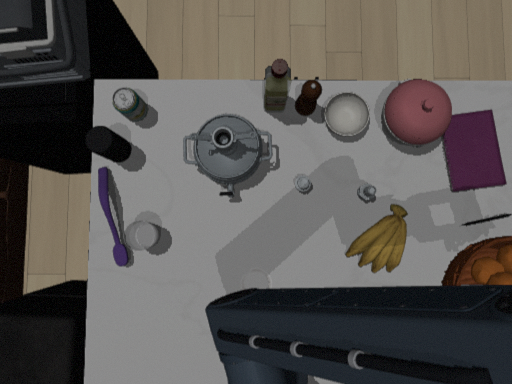

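View pics/wrist0.png

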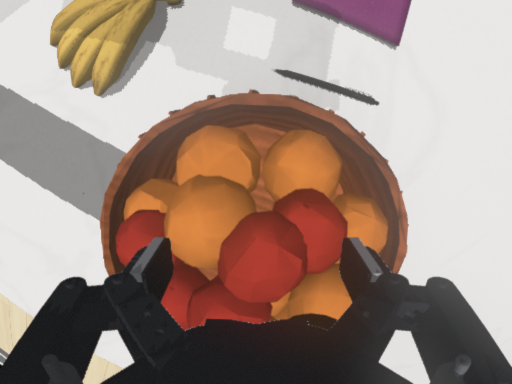

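The scene view has the keg at (203,215), the short plug at (268,193), the taller hose tail at (302,158) and the tumbler at (232,330). In the top view they are at (228,148), (303,183), (367,192) and (142,236). I'll enlarge these areas.

```bash
python3 - <<'E'
from h import *
crop('top0',170,90,330,210,5,'c1'); crop('scene0',150,140,320,265,4.5,'c2')
t=load('top0');s=load('scene0')
for n,u,v,z in [('keg',228,148,.12),('rim',223,137,.198),('plug',303,183,.0475),('tail',368,190,.08),('tumb',142,236,.089)]: print(n,atz(t,u,v,z))
print('scene',atz(s,268,187,.0475),atz(s,197,181,.198), atz(s,301,150,.088))
E
```

```text
keg [0.58208519 0.0981967  0.12      ]
rim [0.59291001 0.10442533 0.198     ]
plug [ 0.50344764 -0.09307245  0.0475    ]
tail [ 0.48269934 -0.25383137  0.08      ]
tumb [0.36716503 0.31127567 0.089     ]
scene [ 0.51232546 -0.10165822  0.0475    ] [0.59597041 0.10242483 0.198     ] [ 0.48374592 -0.24967259  0.088     ]
```

View pics/c1.png

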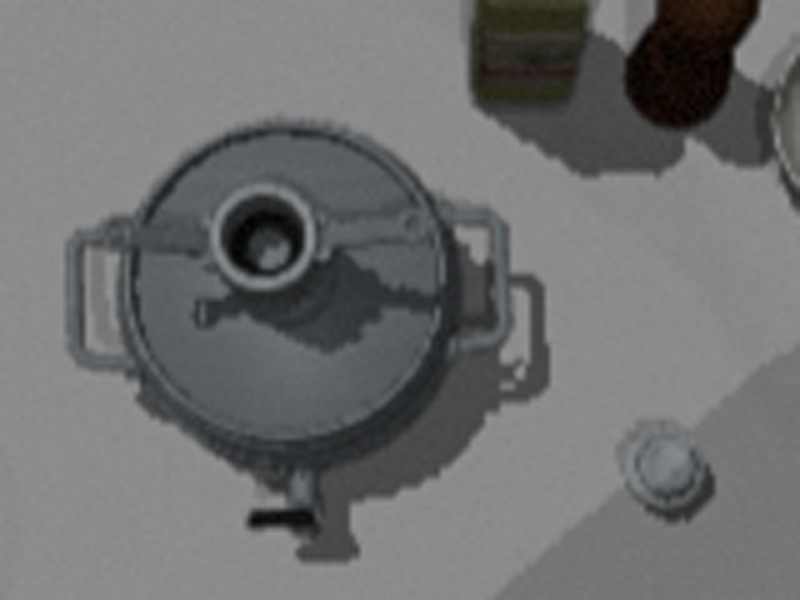

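View pics/c2.png

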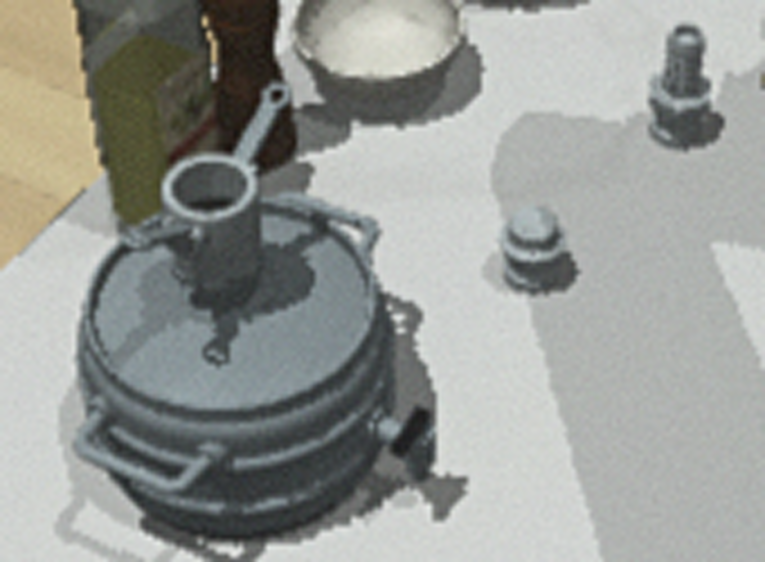

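```bash
python3 - <<'E'
from h import *
t=load('top0');s=load('scene0')
def T(x,y):return 170+x/5,90+y/5
def S(x,y):return 150+x/4.5,140+y/4.5
for n,a,b in [('rim',(264,238),(210,185)),('plugtop',(668,463),(533,222)),('tipR',(412,222),(278,95))]:
    print(n,tri([ray(t,*T(*a)),ray(s,*S(*b))]))
l=atz(t,*T(75,300),.09);r=atz(t,*T(504,280),.09);print(l,r,(l+r)/2,np.degrees(np.arctan2(*( (l-r)[[0,1]]*[-1,1]))))
print('keg top',[atz(t,*T(*p),.115) for p in [(130,275),(443,275),(285,125),(285,442)]])
print('tap',atz(t,*T(300,480),.03),atz(t,*T(300,480),.06))
r=R.from_quat(manip.sense()['tool_rot']).as_matrix();print(r)
w=load('wrist0');print('cam in tool', r.T@(-cv2.Rodrigues(w['rvec'])[0].T@w['tvec'].reshape(3)-manip.sense()['tcp_pos']), r.T@cv2.Rodrigues(w['rvec'])[0].T)
E
```

```text
rim (array([0.59241959, 0.10540342, 0.2013293 ]), [np.float64(0.001731810676125627), np.float64(0.0017318106761256306)])
plugtop (array([ 0.50555279, -0.09412635,  0.04792727]), [np.float64(0.0011928392013139074), np.float64(0.0011928392013139562)])
tipR (array([0.59653821, 0.03798687, 0.21048494]), [np.float64(0.00022361864171926141), np.float64(0.00022361864171926543)])
[0.5822553  0.20825724 0.09      ] [ 0.59293484 -0.00764085  0.09      ] [0.58759507 0.1003082  0.09      ] 2.8318643556057106
keg top [array([0.59028488, 0.17716989, 0.115     ]), array([0.59064205, 0.02332116, 0.115     ]), array([0.66560918, 0.10156089, 0.115     ]), array([0.50785894, 0.10046786, 0.115     ])]
tap [0.49691842 0.09826695 0.03      ] [0.49420378 0.0964171  0.06      ]
[[-5.02684106e-04  4.51802885e-01 -8.92117650e-01]
 [ 1.64406837e-03 -8.92116183e-01 -4.51803069e-01]
 [-9.99998522e-01 -1.69381664e-03 -2.94342209e-04]]
cam in tool [-0.14100634  0.00032249 -0.07039688] [[ 5.18736048e-04 -2.79074233e-01  9.60269391e-01]
 [ 9.99999697e-01 -4.11932280e-04 -6.59914376e-04]
 [ 5.79731058e-04  9.60269443e-01  2.79073934e-01]]
```

```bash
cat >> h.py <<'E'
def Rt(psi):  # tool down, y along keg -y at yaw psi (deg)
    p=np.radians(psi); x=np.array([0,0,-1.]);y=np.array([np.sin(p),-np.cos(p),0]); return np.stack([x,y,np.cross(x,y)],1)
def plan(P,psi,Rc=None,pc=None):
    st=manip.sense(); r=R.from_quat(st['tool_rot']).as_matrix() if Rc is None else Rc
    p=st['tcp_pos'] if pc is None else np.array(pc)
    print('t',st['t'],'tcp',st['tcp_pos'].round(4),'F',st['force'].round(2),'gap',round(st['finger_gap']*85.4,1))
    print('shift',(r.T@(np.array(P)-p)/.025).round(3),'turn',(np.degrees(R.from_matrix(r.T@Rt(psi)).as_rotvec())/5).round(3))
E
python3 -c "
from h import *
plan([.505,-.094,.2],3)"
```

```text
t 0.15 tcp [ 0.2822 -0.557   0.2305] F [-0.34 -0.66  0.71] gap 85.6
shift [  1.248 -12.495 -16.317] turn [4.772e+00 1.000e-03 2.000e-02]
```

Emit:
carry_out(commands=[[[0.0,-1.2,-1.5,0,0,0,85],[0.1,-2.4,-3.1,0,0,0,85],[0.2,-3.6,-4.7,0,0,0,85],[0.3,-4.8,-6.2,0,0,0,85],[0.4,-6.0,-7.8,0,0,0,85]]])

```text
t: 0.65
tcp_pos: [0.3888, -0.3339, 0.2211]
tool_rot: [-0.688, -0.164, 0.688, -0.164]
force: [1.4, -0.4, -0.3]
finger_gap: 0.994
```

Emit:
carry_out(commands=[[[0.1,-1.2,-1.6,0,0,0,85],[0.2,-2.4,-3.1,0,0,0,85],[0.4,-3.6,-4.7,0,0,0,85],[0.6,-4.8,-6.2,0,0,0,85],[0.8,-6.0,-7.8,0,0,0,85]]])

```text
t: 1.15
tcp_pos: [0.495, -0.1121, 0.2011]
tool_rot: [-0.688, -0.164, 0.688, -0.164]
force: [0.7, -0.3, -0.0]
finger_gap: 1.0
```

```bash
python3 -c "
from h import *
plan([.505,-.094,.2],3)"
```

```text
t 1.15 tcp [ 0.495  -0.1121  0.2011] F [ 0.68 -0.35 -0.02] gap 85.4
shift [ 0.045 -0.464 -0.685] turn [4.769e+00 2.000e-03 1.000e-03]
```

Emit:
carry_out(commands=[[[0,-0.4,-0.6,1.6,0,0,85],[0,-0.46,-0.68,3.2,0,0,85],[0.0,-0.46,-0.68,4.77,0,0,85],[0.0,-0.46,-0.68,4.77,0,0,85],[0.0,-0.46,-0.68,4.77,0,0,85]]])

```text
t: 1.65
tcp_pos: [0.5045, -0.096, 0.2012]
tool_rot: [-0.707, -0.02, 0.707, -0.019]
force: [0.5, 0.7, 0.1]
finger_gap: 0.996
```

```bash
python3 - <<'E'
from h import *
plan([.505,-.094,.2],3)
s=snap('wrist','w1'); print(proj(s,[[.5055,-.094,.0475],[.5055,-.094,0]],True))
E
```

```text
t 1.65 tcp [ 0.5045 -0.096   0.2012] F [0.51 0.7  0.11] gap 85.1
shift [ 0.048 -0.08  -0.025] turn [0.034 0.004 0.002]
[[253.67421563 174.545404  ]
 [254.0040381  165.26657476]]
```

View pics/w1.png

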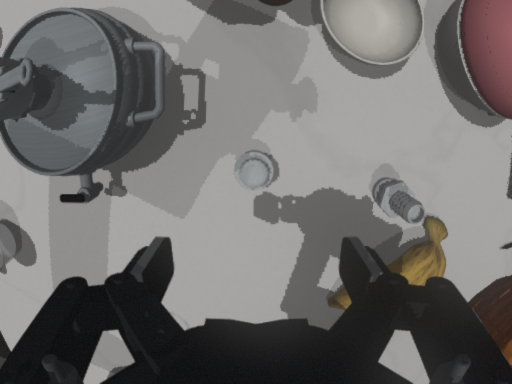

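```bash
python3 - <<'E'
from h import *
crop('w1',216,135,296,205,8,'c3')
E
```

```text
(no output)
```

View pics/c3.png

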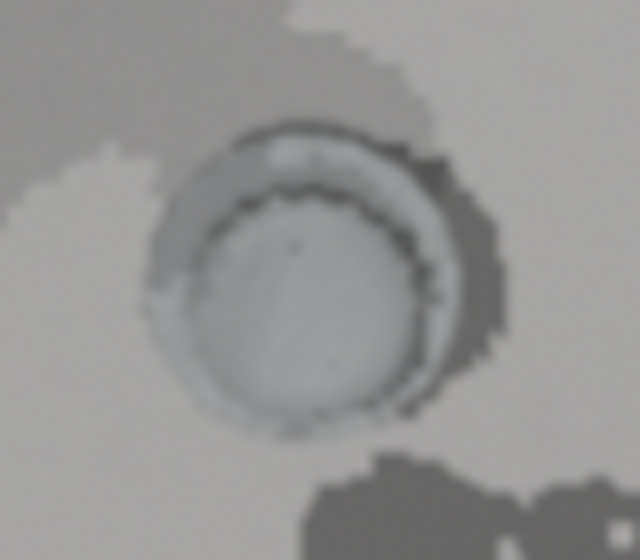

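```bash
python3 - <<'E'
from h import *
s=load('w1');t=load('top0');S=load('scene0')
print(atz(s,253.9,173.1,.0475,True), tri([ray(s,253.9,173.1,True),ray(t,303.6,182.6),ray(S,268.4,189.3)]))
plan([.507,-.094,.09],3)
E
```

```text
[ 0.50702156 -0.09414948  0.0475    ] (array([ 0.50617262, -0.09436628,  0.0471039 ]), [np.float64(0.0007685942824345861), np.float64(0.0016631799473787862), np.float64(0.0009573554485632038)])
t 1.7 tcp [ 0.5045 -0.0962  0.2013] F [ 0.33  0.11 -0.76] gap 84.8
shift [ 4.45  -0.081 -0.106] turn [0.026 0.003 0.001]
```

Emit:
carry_out(commands=[[[1.2,-0.08,-0.1,0,0,0,70],[2.6,-0.08,-0.1,0,0,0,60],[3.9,-0.08,-0.1,0,0,0,60],[4.45,-0.08,-0.1,0,0,0,60],[4.45,-0.08,-0.1,0,0,0,60]]])

```text
t: 2.2
tcp_pos: [0.5054, -0.0937, 0.088]
tool_rot: [-0.705, -0.02, 0.708, -0.018]
force: [-0.5, -0.0, -0.2]
finger_gap: 0.702
```

```bash
python3 - <<'E'
from h import *
plan([.507,-.094,.036],3)
s=snap('wrist','w2'); print(proj(s,[[.507,-.094,.0475],[.507,-.094,0]],True))
crop('w2',156,100,356,250,4,'c4')
E
```

```text
t 2.2 tcp [ 0.5054 -0.0937  0.088 ] F [-0.48 -0.03 -0.16] gap 59.9
shift [ 2.081  0.019 -0.073] turn [0.009 0.052 0.026]
[[255.98117942 213.47029346]
 [256.1421201  192.28050661]]
```

View pics/c4.png

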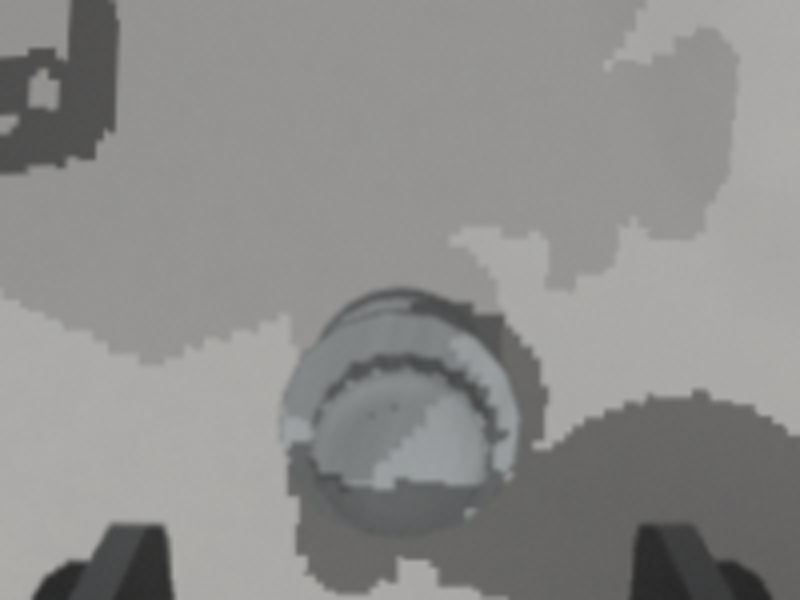

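Emit:
carry_out(commands=[[[0.8,0.02,-0.1,0,0.05,0,60],[1.6,0.02,-0.1,0,0.05,0,60],[2.08,0.02,-0.1,0,0.05,0,60],[2.08,0.02,-0.1,0,0.05,0,60],[2.08,0.02,-0.1,0,0.05,0,60]]])

```text
t: 2.75
tcp_pos: [0.51, -0.0945, 0.0388]
tool_rot: [0.709, 0.019, -0.705, 0.019]
force: [0.5, 0.6, 0.1]
finger_gap: 0.703
```

```bash
python3 - <<'E'
from h import *
plan([.508,-.094,.036],3)
s=snap('wrist','w3')
E
```

```text
t 2.75 tcp [ 0.51   -0.0945  0.0388] F [0.54 0.65 0.08] gap 60.0
shift [ 0.111 -0.026  0.081] turn [ 0.004 -0.062 -0.006]
```

View pics/w3.png

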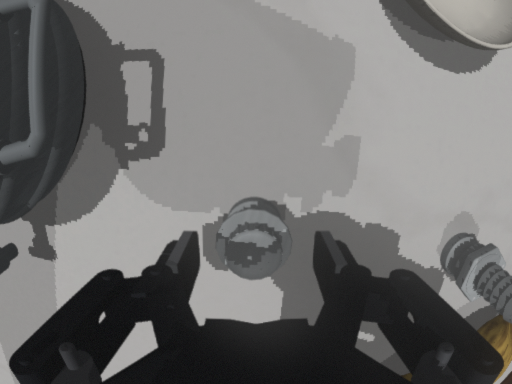

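Emit:
carry_out(commands=[[[0.1,-0.02,0.08,0,-0.05,0,60],[0.11,-0.02,0.08,0,-0.05,0,60],[0.11,-0.02,0.08,0,-0.05,0,60],[0.11,-0.02,0.08,0,-0.05,0,45],[0.11,-0.02,0.08,0,-0.05,0,35]]], force=30)

```text
t: 3.3
tcp_pos: [0.5076, -0.0939, 0.0354]
tool_rot: [0.707, 0.019, -0.707, 0.019]
force: [0.1, -0.1, 0.0]
finger_gap: 0.411
```

```bash
python3 - <<'E'
from h import *
plan([.508,-.094,.036],3)
s=snap('wrist','w4'); crop('w4',156,150,356,300,4,'c5')
E
```

```text
t 3.3 tcp [ 0.5076 -0.0939  0.0354] F [ 0.06 -0.1   0.04] gap 35.1
shift [-0.022  0.004 -0.016] turn [ 0.002 -0.002 -0.001]
```

View pics/c5.png

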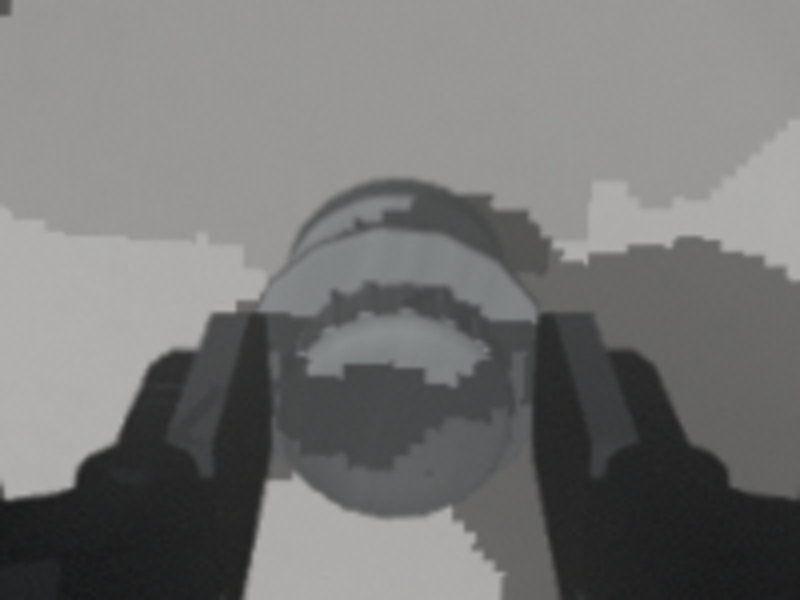

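Emit:
carry_out(commands=[[[0,0,0,0,0,0,25],[0,0,0,0,0,0,20],[0,0,0,0,0,0,20],[0,0,0,0,0,0,20],[-0.4,0,0,0,0,0,20]]], force=70)

```text
t: 3.85
tcp_pos: [0.5065, -0.0935, 0.0445]
tool_rot: [-0.706, -0.019, 0.708, -0.018]
force: [0.0, -0.2, -2.2]
finger_gap: 0.317
```

Emit:
carry_out(commands=[[[-1,0,0,0,0,0,20],[-2.4,0,0,0,0,0,20],[-4,0,0,0,0,0,20],[-5.6,0,0,0,0,0,20],[-7.2,0,0,0,0,0,20]]])

```text
t: 4.35
tcp_pos: [0.5067, -0.0936, 0.2268]
tool_rot: [-0.706, -0.019, 0.707, -0.018]
force: [0.8, -0.5, -2.6]
finger_gap: 0.315
```

```bash
python3 - <<'E'
from h import *
plan([.55,0,.28],3)
s=snap('wrist','w5')
E
```

```text
t 4.35 tcp [ 0.5067 -0.0936  0.2268] F [ 0.82 -0.55 -2.6 ] gap 26.9
shift [-2.13  -3.649 -1.925] turn [0.001 0.014 0.006]
```

View pics/w5.png

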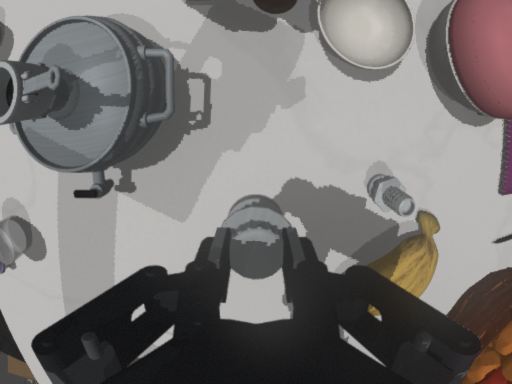

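```bash
python3 - <<'E'
from h import *
plan([.52,.104,.29],3)
E
```

```text
t 4.4 tcp [ 0.5106 -0.095   0.2333] F [ 1.81 -0.3   1.67] gap 27.0
shift [-2.301 -7.919 -0.821] turn [ 0.006 -0.123 -0.061]
```

Emit:
carry_out(commands=[[[-1.2,-0.6,0,0,0,0,20],[-2.5,-2.0,0,0,0,0,20],[-2.5,-3.9,-0.2,0,0,0,20],[-2.5,-5.8,-0.2,0,0,0,20],[-2.5,-7.8,-0.2,0,0,0,20]]])

```text
t: 4.9
tcp_pos: [0.5016, 0.1024, 0.2879]
tool_rot: [-0.707, -0.018, 0.707, -0.018]
force: [0.6, 0.6, -2.3]
finger_gap: 0.318
```

```bash
python3 - <<'E'
from h import *
plan([.52,.104,.29],3)
s=snap('wrist','w6');t=snap('top','t6')
c=snap('scene','s6')
plan([.52,.104,.29],3)
E
```

```text
t 4.9 tcp [0.5016 0.1024 0.2879] F [ 0.63  0.56 -2.26] gap 27.1
shift [-0.085 -0.026 -0.739] turn [-0.012  0.001 -0.002]
t 5.05 tcp [0.5008 0.104  0.2874] F [-0.02  0.05 -2.66] gap 27.2
shift [-0.105  0.045 -0.767] turn [0.069 0.018 0.003]
```

View pics/w6.png

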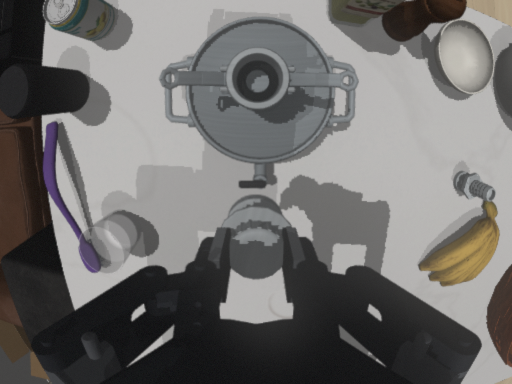

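View pics/s6.png

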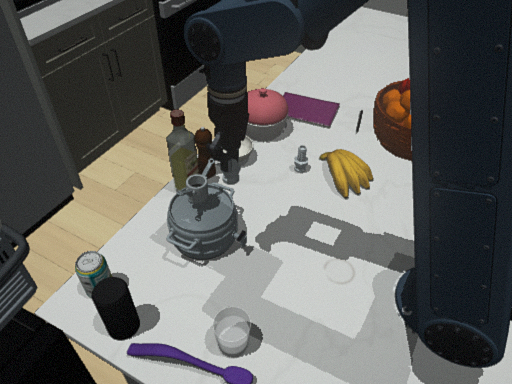

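```bash
python3 - <<'E'
from h import *
crop('w6',150,10,370,175,3.6,'c6')
E
```

```text
(no output)
```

View pics/c6.png

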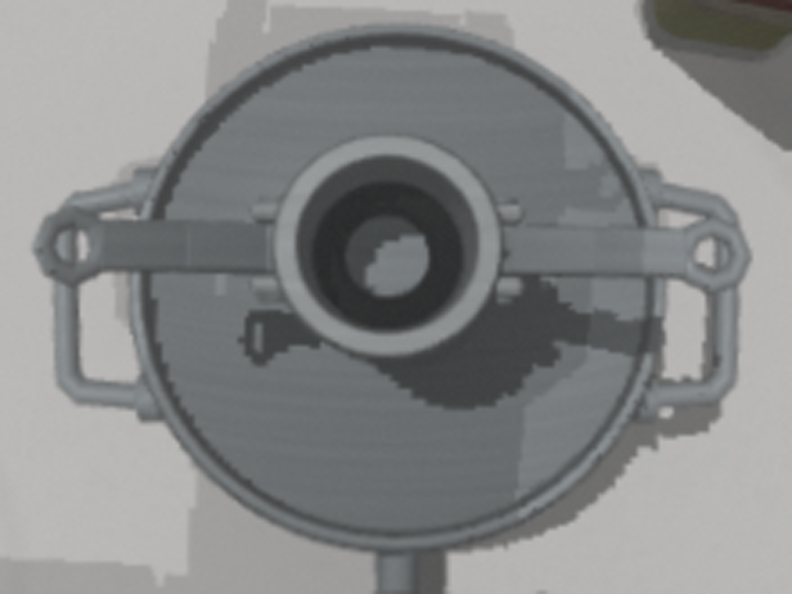

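```bash
cat > fit.py <<'E'
from h import *
from scipy.optimize import least_squares
def fitrim(s,pts,rad,fish=True,p0=(.592,.105,.2),zfix=None):
    pts=np.array(pts,float)
    def f(p):
        a=np.linspace(0,2*np.pi,720); z=p[2] if zfix is None else zfix
        q=proj(s,np.stack([p[0]+rad*np.cos(a),p[1]+rad*np.sin(a),0*a+z],1),fish)
        out=[]
        for u in pts:
            d=q-u; i=np.argmin((d**2).sum(1)); n=q[i]-q.mean(0); n/=np.linalg.norm(n); out.append(d[i]@n)
        return out
    r=least_squares(f,p0); return r.x, np.abs(r.fun).max()
E
python3 - <<'E'
from fit import *
s=load('w6'); C=lambda L:[(150+x/3.6,10+y/3.6) for x,y in L]
o=C([(274,247),(500,247),(387,136),(387,355)]); i=C([(298,247),(476,247),(387,157),(387,336)])
print(fitrim(s,o,.025),fitrim(s,i,.019))
for z in (.19,.198,.206): print(z,fitrim(s,o,.025,zfix=z)[0][:2])
k=C([(131,290),(664,290),(398,26),(398,550)]); print('keg',fitrim(s,k,.085,p0=(.587,.1,.115)))
for a in (.195,.2,.205,.21): print(a,atz(s,*C([(72,245)])[0],a,True),atz(s,*C([(717,252)])[0],a,True))
print('tcp now',manip.sense()['tcp_pos'], manip.sense()['t'])
E
```

```text
(array([0.59481424, 0.10545655, 0.18803693]), np.float64(0.05626985907906063)) (array([0.59335124, 0.10544581, 0.2003493 ]), np.float64(0.42471756366034574))
0.19 [0.59463929 0.10545618]
0.198 [0.5939274 0.1054547]
0.206 [0.59321718 0.10545319]
keg (array([0.59155113, 0.10124327, 0.08916987]), np.float64(0.12429636132978178))
0.195 [0.59300585 0.17488338 0.195     ] [0.59908086 0.03250442 0.195     ]
0.2 [0.59255935 0.17339992 0.2       ] [0.59850455 0.03406332 0.2       ]
0.205 [0.59211286 0.17191646 0.205     ] [0.59792825 0.03562222 0.205     ]
0.21 [0.59166637 0.170433   0.21      ] [0.59735195 0.03718112 0.21      ]
tcp now [0.50078272 0.10399479 0.2874081 ] 5.05
```

```bash
python3 - <<'E'
from h import *
crop('w6',196,170,316,300,6,'c7')
s=load('w6'); st=manip.sense(); r=R.from_quat(st['tool_rot']).as_matrix()
im=cv2.imread('pics/c7.png'); p=st['tcp_pos']
a=np.linspace(0,2*np.pi,200)
for off,rad,col in [(.0014,.0215,(0,255,0)),(.0354,.018,(0,0,255)),(-.0121,.015,(255,0,0))]:
    q=proj(s,np.stack([p+r@np.array([off,rad*np.cos(t),rad*np.sin(t)]) for t in a]),True)
    cv2.polylines(im,[np.int32((q-[196,170])*6)],True,col,1)
cv2.imwrite('pics/c7.png',im)
E
```

```text
(no output)
```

View pics/c7.png

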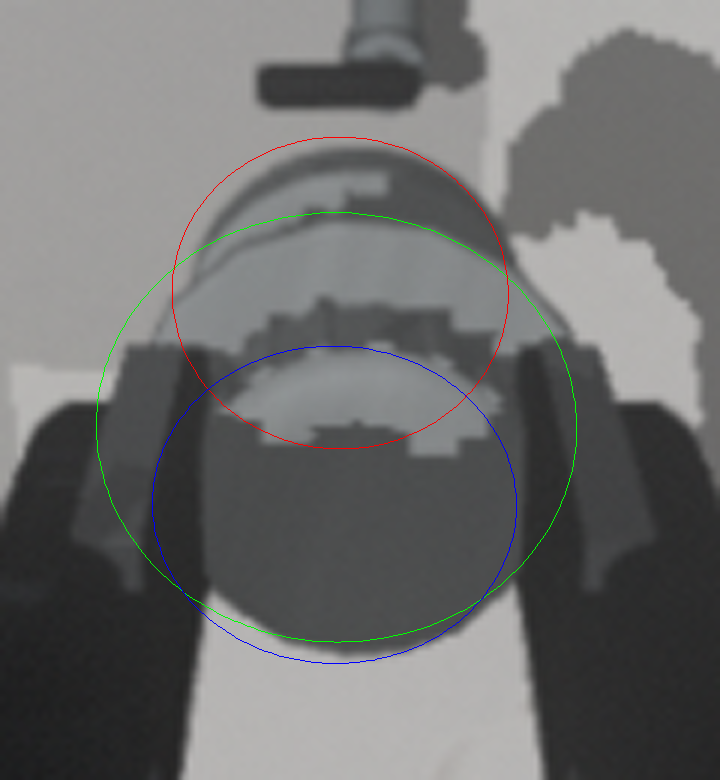

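```bash
python3 - <<'E'
from h import *
plan([.594,.1055,.252],2.6)
E
```

```text
t 5.05 tcp [0.5008 0.104  0.2874] F [-0.02  0.05 -2.66] gap 27.2
shift [ 1.411  0.158 -3.728] turn [0.149 0.018 0.003]
```

Emit:
carry_out(commands=[[[0,0,-1.2,0.08,0,0,20],[0,0,-2.6,0.08,0,0,20],[0.5,0.1,-3.7,0.08,0,0,20],[1.0,0.1,-3.72,0.08,0,0,20],[1.4,0.1,-3.72,0.08,0,0,20]]])

```text
t: 5.55
tcp_pos: [0.5946, 0.102, 0.2508]
tool_rot: [-0.706, -0.015, 0.708, -0.016]
force: [-0.5, 0.2, -2.4]
finger_gap: 0.318
```

Emit:
carry_out(commands=[[[0,0,0,0,0,0,20],[0,0,0,0,0,0,20],[0,0,0,0,0,0,20],[0,0,0,0,0,0,20],[0,0,0,0,0,0,20]]])

```text
t: 6.05
tcp_pos: [0.5953, 0.1036, 0.2536]
tool_rot: [0.707, 0.016, -0.706, 0.016]
force: [0.1, -0.5, -3.0]
finger_gap: 0.315
```

```bash
python3 - <<'E'
from h import *
plan([.594,.1055,.252],2.6)
s=snap('wrist','w8');snap('scene','s8');snap('top','t8')
plan([.594,.1055,.252],2.6)
crop('w8',186,120,326,260,5,'c8'); crop('s8',160,120,270,220,7,'c9')
E
```

```text
t 6.05 tcp [0.5953 0.1036 0.2536] F [ 0.11 -0.5  -2.97] gap 26.9
shift [ 0.065 -0.079  0.05 ] turn [ 0.005 -0.015 -0.001]
t 6.2 tcp [0.5953 0.1036 0.2532] F [-0.31  1.11 -2.22] gap 26.7
shift [ 0.048 -0.079  0.048] turn [ 0.004 -0.007 -0.001]
```

View pics/c8.png

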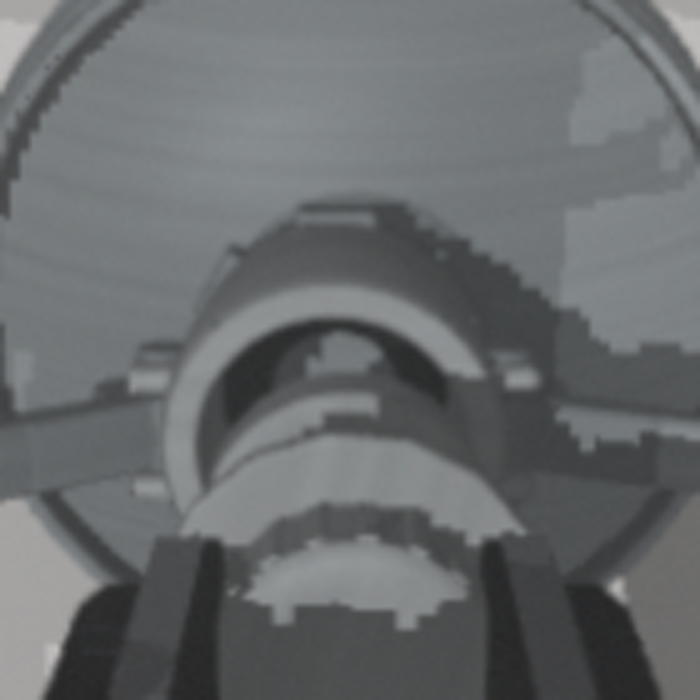

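View pics/c9.png

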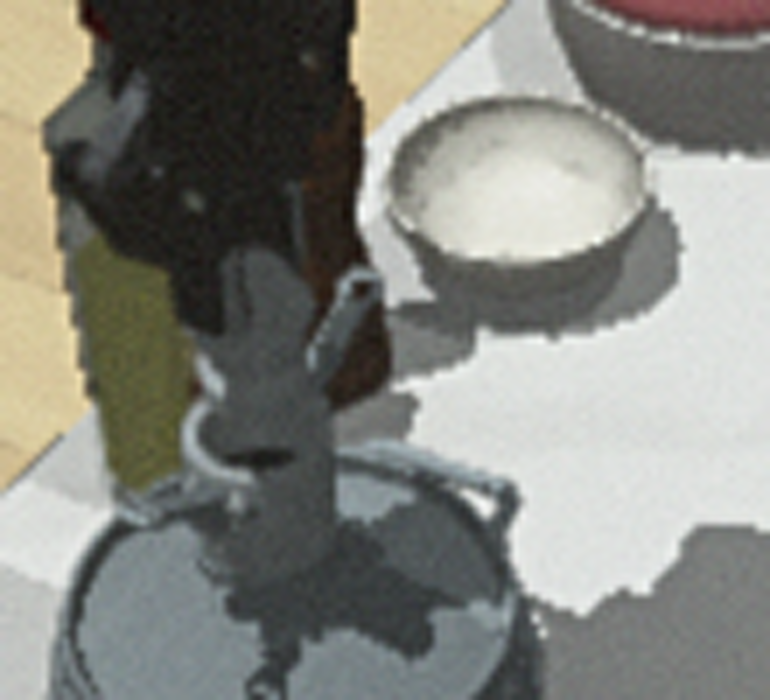

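```bash
cat > ov.py <<'E'
from h import *
def ov(fn,box,k,out,circs,fish=True):
    s=load(fn); x0,y0,x1,y1=box
    crop(fn,*box,k,out); im=cv2.imread(f'pics/{out}.png'); a=np.linspace(0,2*np.pi,300)
    for (c,r,col) in circs:
        q=proj(s,np.stack([c[0]+r*np.cos(a),c[1]+r*np.sin(a),0*a+c[2]],1),fish)
        cv2.polylines(im,[np.int32((q-[x0,y0]+.5)*k*8)],True,col,1,cv2.LINE_AA,3)
    cv2.imwrite(f'pics/{out}.png',im)
E
python3 - <<'E'
from ov import *
p=np.array([.5953,.1036,.2536])
ov('w8',(206,160,306,240),8,'c10',[((.594,.1055,.198),.025,(0,255,255)),((.594,.1055,.198),.019,(0,255,255)),(p-[0,0,.0354],.018,(0,0,255)),(p-[0,0,.0014],.0215,(0,255,0))])
E
```

```text
(no output)
```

View pics/c10.png

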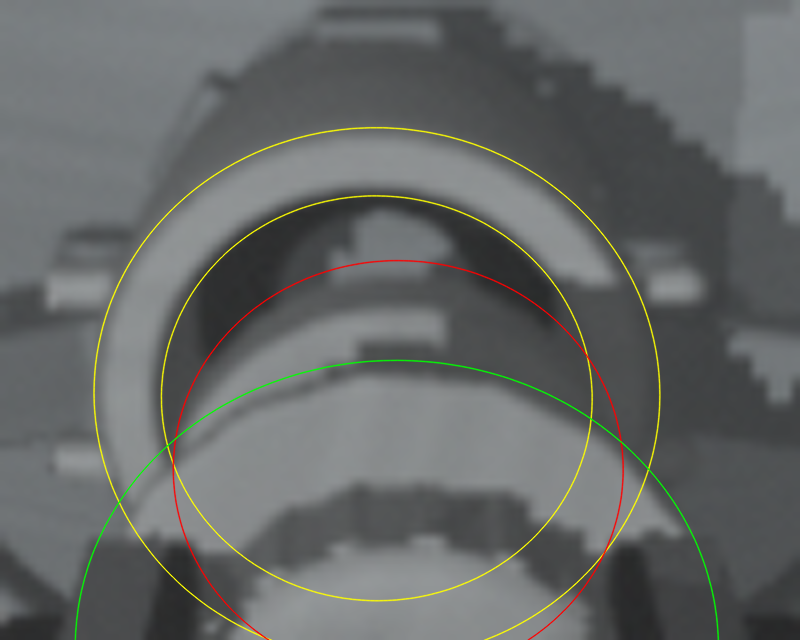

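Emit:
carry_out(commands=[[[0.0,-0.064,0,0,0,0,20],[0.08,-0.064,0,0,0,0,20],[0.16,-0.064,0,0,0,0,20],[0.2,-0.064,0,0,0,0,20],[0.2,-0.064,0,0,0,0,20]]])

```text
t: 6.7
tcp_pos: [0.595, 0.1051, 0.2474]
tool_rot: [-0.707, -0.016, 0.707, -0.016]
force: [0.3, -0.8, -2.4]
finger_gap: 0.314
```

Emit:
carry_out(commands=[[[0.02,0,0,0,0,0,20],[0.04,0,0,0,0,0,20],[0.06,0,0,0,0,0,20],[0.08,0,0,0,0,0,20],[0.1,0,0,0,0,0,20]]])

```text
t: 7.2
tcp_pos: [0.5952, 0.1051, 0.2453]
tool_rot: [-0.707, -0.016, 0.707, -0.016]
force: [0.3, 0.3, -2.1]
finger_gap: 0.315
```

Emit:
carry_out(commands=[[[0.02,0,0,0,0,0,20],[0.04,0,0,0,0,0,20],[0.06,0,0,0,0,0,20],[0.08,0,0,0,0,0,20],[0.1,0,0,0,0,0,20]]])

```text
t: 7.7
tcp_pos: [0.5952, 0.1051, 0.2428]
tool_rot: [-0.707, -0.016, 0.707, -0.016]
force: [0.4, -0.3, -2.4]
finger_gap: 0.316
```

Emit:
carry_out(commands=[[[0.02,0,0,0,0,0,20],[0.04,0,0,0,0,0,20],[0.06,0,0,0,0,0,20],[0.08,0,0,0,0,0,20],[0.1,0,0,0,0,0,20]]])

```text
t: 8.2
tcp_pos: [0.5952, 0.1051, 0.2403]
tool_rot: [-0.707, -0.016, 0.707, -0.016]
force: [-0.4, 0.5, -1.8]
finger_gap: 0.314
```

```bash
python3 - <<'E'
from ov import *
p=manip.sense()['tcp_pos'].copy()
snap('wrist','w11')
ov('w11',(206,160,306,240),8,'c11',[((.594,.1055,.195),.0245,(0,255,255)),((.594,.1055,.195),.019,(0,255,255)),(p-[0.0012,0,.0354],.018,(0,0,255)),(p-[0.0012,0,.0014],.0215,(0,255,0))])
E
```

```text
(no output)
```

View pics/c11.png

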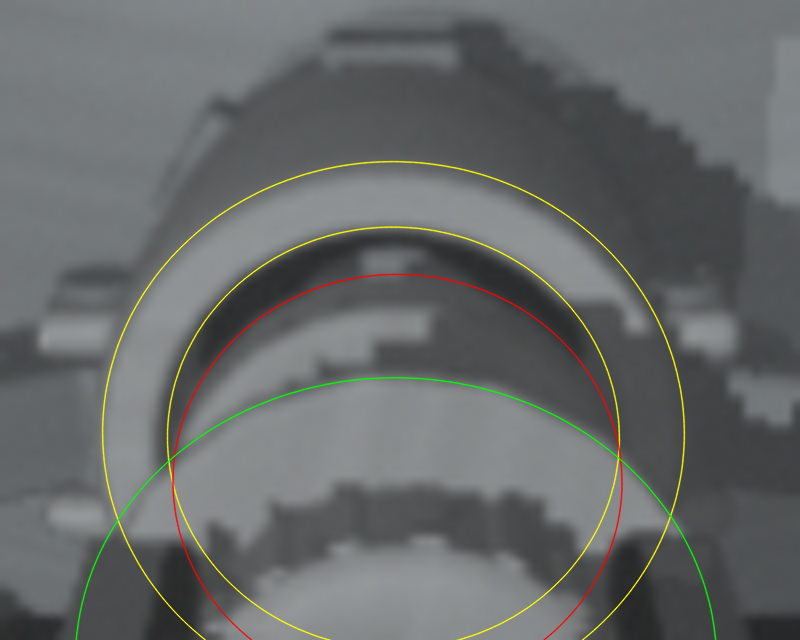

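Emit:
carry_out(commands=[[[0.02,0,0.02,0,0,0,20],[0.04,0,0.02,0,0,0,20],[0.06,0,0.02,0,0,0,20],[0.08,0,0.02,0,0,0,20],[0.1,0,0.02,0,0,0,20]]])

```text
t: 8.75
tcp_pos: [0.5947, 0.1051, 0.2378]
tool_rot: [0.707, 0.016, -0.707, 0.016]
force: [-0.8, -0.9, -2.1]
finger_gap: 0.319
```

Emit:
carry_out(commands=[[[0.02,0,0,0,0,0,20],[0.04,0,0,0,0,0,20],[0.06,0,0,0,0,0,20],[0.08,0,0,0,0,0,20],[0.1,0,0,0,0,0,20]]])

```text
t: 9.25
tcp_pos: [0.5947, 0.1051, 0.2353]
tool_rot: [-0.707, -0.016, 0.707, -0.016]
force: [-0.6, 0.1, -2.2]
finger_gap: 0.307
```

Emit:
carry_out(commands=[[[0.02,0,0,0,0,0,20],[0.04,0,0,0,0,0,20],[0.06,0,0,0,0,0,20],[0.08,0,0,0,0,0,20],[0.1,0,0,0,0,0,20]]])

```text
t: 9.75
tcp_pos: [0.5948, 0.1051, 0.2328]
tool_rot: [0.707, 0.016, -0.707, 0.016]
force: [-0.4, 0.2, -1.3]
finger_gap: 0.312
```

Foot is at about 0.197, so I'll continue step by step.

Emit:
carry_out(commands=[[[0.02,0,0,0,0,0,20],[0.04,0,0,0,0,0,20],[0.06,0,0,0,0,0,20],[0.08,0,0,0,0,0,20],[0.1,0,0,0,0,0,20]]])

```text
t: 10.25
tcp_pos: [0.5948, 0.1051, 0.2303]
tool_rot: [0.707, 0.016, -0.707, 0.016]
force: [0.4, 0.1, -1.3]
finger_gap: 0.314
```

Emit:
carry_out(commands=[[[0.02,0,0,0,0,0,20],[0.04,0,0,0,0,0,20],[0.06,0,0,0,0,0,20],[0.08,0,0,0,0,0,20],[0.1,0,0,0,0,0,20]]])

```text
t: 10.75
tcp_pos: [0.5948, 0.1051, 0.2278]
tool_rot: [0.707, 0.016, -0.707, 0.016]
force: [0.9, 0.5, -2.2]
finger_gap: 0.317
```

```bash
python3 - <<'E'
from ov import *
p=manip.sense()['tcp_pos'].copy()
snap('wrist','w12')
ov('w12',(206,160,306,240),8,'c12',[])
E
```

```text
(no output)
```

View pics/c12.png

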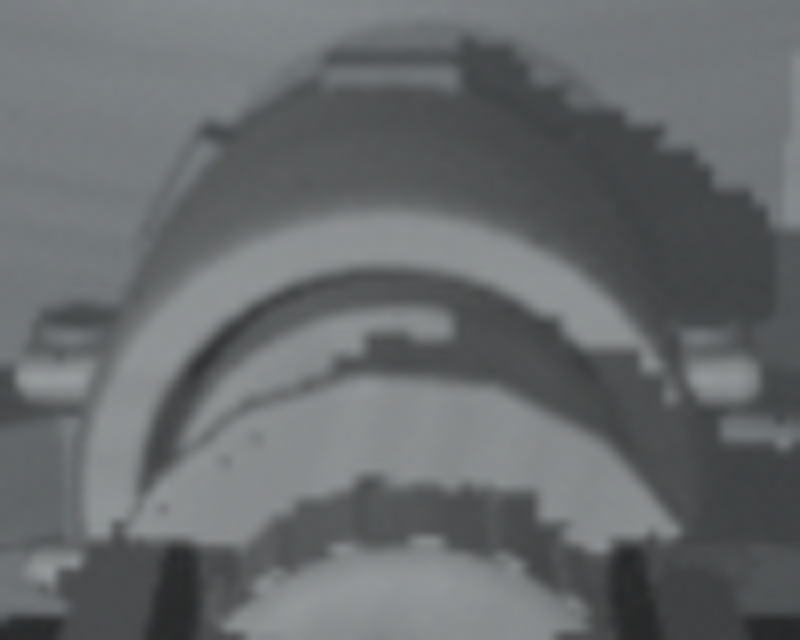

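Emit:
carry_out(commands=[[[0.02,0,0,0,0,0,20],[0.04,0,0,0,0,0,20],[0.06,0,0,0,0,0,20],[0.08,0,0,0,0,0,20],[0.1,0,0,0,0,0,20]]])

```text
t: 11.3
tcp_pos: [0.5947, 0.1051, 0.2253]
tool_rot: [0.707, 0.016, -0.707, 0.016]
force: [-0.4, 1.4, -1.3]
finger_gap: 0.312
```

Emit:
carry_out(commands=[[[0.02,0,0,0,0,0,20],[0.04,0,0,0,0,0,20],[0.06,0,0,0,0,0,20],[0.08,0,0,0,0,0,20],[0.1,0,0,0,0,0,20]]])

```text
t: 11.8
tcp_pos: [0.5947, 0.1051, 0.2228]
tool_rot: [0.707, 0.016, -0.707, 0.016]
force: [0.6, 0.5, -1.2]
finger_gap: 0.317
```

Emit:
carry_out(commands=[[[0.02,0,0,0,0,0,20],[0.04,0,0,0,0,0,20],[0.06,0,0,0,0,0,20],[0.08,0,0,0,0,0,20],[0.1,0,0,0,0,0,20]]])

```text
t: 12.3
tcp_pos: [0.5947, 0.1051, 0.2203]
tool_rot: [0.707, 0.016, -0.707, 0.016]
force: [0.3, 0.6, -2.1]
finger_gap: 0.315
```

Emit:
carry_out(commands=[[[0.02,0,0,0,0,0,20],[0.04,0,0,0,0,0,20],[0.06,0,0,0,0,0,20],[0.08,0,0,0,0,0,20],[0.1,0,0,0,0,0,20]]])

```text
t: 12.8
tcp_pos: [0.5947, 0.1051, 0.2178]
tool_rot: [0.707, 0.016, -0.707, 0.016]
force: [0.9, 0.9, -2.0]
finger_gap: 0.319
```

```bash
python3 - <<'E'
from ov import *
plan([.5945,.1055,.21],2.6)
snap('wrist','w13')
ov('w13',(206,160,306,240),8,'c13',[])
E
```

```text
t 12.8 tcp [0.5947 0.1051 0.2178] F [ 0.89  0.94 -2.02] gap 27.2
shift [ 0.312 -0.016  0.008] turn [ 0.002 -0.001  0.   ]
```

View pics/c13.png

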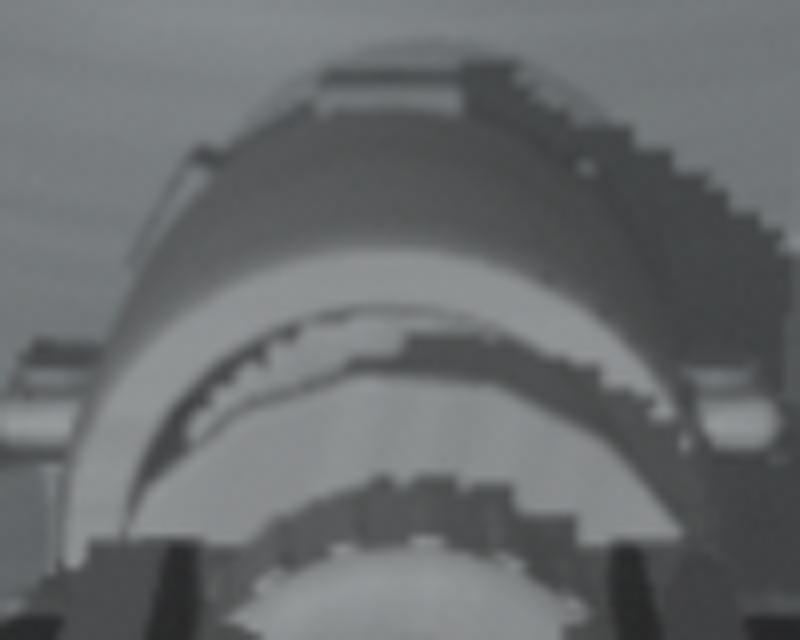

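The plug is in the bore and no force shows yet. Next I'll feel for the gasket.

Emit:
carry_out(commands=[[[0.02,0,0,0,0,0,20],[0.04,0,0,0,0,0,20],[0.06,0,0,0,0,0,20],[0.08,0,0,0,0,0,20],[0.1,0,0,0,0,0,20]]])

```text
t: 13.35
tcp_pos: [0.5947, 0.1051, 0.2153]
tool_rot: [0.707, 0.016, -0.707, 0.016]
force: [1.1, 0.8, -1.5]
finger_gap: 0.317
```

Emit:
carry_out(commands=[[[0.02,0,0,0,0,0,20],[0.04,0,0,0,0,0,20],[0.06,0,0,0,0,0,20],[0.08,0,0,0,0,0,20],[0.08,0,0,0,0,0,20]]])

```text
t: 13.85
tcp_pos: [0.5947, 0.1051, 0.2133]
tool_rot: [-0.707, -0.016, 0.707, -0.016]
force: [0.1, 1.0, -1.8]
finger_gap: 0.314
```

Emit:
carry_out(commands=[[[0.02,0,0,0,0,0,20],[0.04,0,0,0,0,0,20],[0.06,0,0,0,0,0,20],[0.06,0,0,0,0,0,20],[0.06,0,0,0,0,0,20]]])

```text
t: 14.35
tcp_pos: [0.5948, 0.1051, 0.2118]
tool_rot: [0.707, 0.016, -0.707, 0.016]
force: [0.7, 1.6, -1.8]
finger_gap: 0.314
```

Emit:
carry_out(commands=[[[0.02,0,0,0,0,0,20],[0.04,0,0,0,0,0,20],[0.06,0,0,0,0,0,20],[0.06,0,0,0,0,0,20],[0.06,0,0,0,0,0,20]]])

```text
t: 14.85
tcp_pos: [0.5949, 0.1052, 0.2106]
tool_rot: [0.707, 0.016, -0.707, 0.016]
force: [0.6, 1.5, 0.2]
finger_gap: 0.315
```

Emit:
carry_out(commands=[[[0.02,0,0,0,0,0,20],[0.04,0,0,0,0,0,20],[0.06,0,0,0,0,0,20],[0.06,0,0,0,0,0,20],[0.06,0,0,0,0,0,20]]])

```text
t: 15.35
tcp_pos: [0.5951, 0.1052, 0.2102]
tool_rot: [0.707, 0.016, -0.706, 0.016]
force: [-1.1, 0.8, 6.8]
finger_gap: 0.316
```

Emit:
carry_out(commands=[[[0.02,0,0,0,0,0,20],[0.04,0,0,0,0,0,20],[0.06,0,0,0,0,0,20],[0.06,0,0,0,0,0,20],[0.06,0,0,0,0,0,20]]])

```text
t: 15.85
tcp_pos: [0.5952, 0.1052, 0.2091]
tool_rot: [0.708, 0.016, -0.706, 0.016]
force: [-0.9, 1.2, 7.5]
finger_gap: 0.312
```

Emit:
carry_out(commands=[[[0.02,0,0,0,0,0,20],[0.04,0,0,0,0,0,20],[0.06,0,0,0,0,0,20],[0.06,0,0,0,0,0,20],[0.06,0,0,0,0,0,20]]])

```text
t: 16.35
tcp_pos: [0.5952, 0.1052, 0.208]
tool_rot: [0.708, 0.016, -0.706, 0.016]
force: [-1.9, 2.4, 9.9]
finger_gap: 0.32
```

Emit:
carry_out(commands=[[[0.02,-0.01,0,0,0,0,20],[0.04,-0.01,0,0,0,0,20],[0.06,-0.01,0,0,0,0,20],[0.06,-0.01,0,0,0,0,20],[0.06,-0.01,0,0,0,0,20]]])

```text
t: 16.85
tcp_pos: [0.5953, 0.1052, 0.2068]
tool_rot: [0.708, 0.016, -0.706, 0.016]
force: [-1.7, 0.7, 10.8]
finger_gap: 0.316
```

Emit:
carry_out(commands=[[[0.02,0,0,0,0,0,20],[0.04,0,0,0,0,0,20],[0.06,0,0,0,0,0,20],[0.06,0,0,0,0,0,20],[0.06,0,0,0,0,0,20]]])

```text
t: 17.35
tcp_pos: [0.5953, 0.1052, 0.2057]
tool_rot: [0.708, 0.016, -0.706, 0.016]
force: [-1.3, 0.9, 13.2]
finger_gap: 0.32
```

Emit:
carry_out(commands=[[[0.02,0,0,0,0,0,20],[0.04,0,0,0,0,0,20],[0.04,0,0,0,0,0,20],[0.04,0,0,0,0,0,20],[0.04,0,0,0,0,0,20]]])

```text
t: 17.85
tcp_pos: [0.5953, 0.1053, 0.205]
tool_rot: [0.708, 0.016, -0.706, 0.016]
force: [-1.8, 0.7, 14.4]
finger_gap: 0.314
```

Emit:
carry_out(commands=[[[0.02,0,0,0,0,0,20],[0.04,0,0,0,0,0,20],[0.04,0,0,0,0,0,20],[0.04,0,0,0,0,0,20],[0.04,0,0,0,0,0,20]]])

```text
t: 18.35
tcp_pos: [0.5953, 0.1053, 0.2045]
tool_rot: [0.708, 0.016, -0.706, 0.016]
force: [-3.6, 0.7, 16.6]
finger_gap: 0.319
```

Emit:
carry_out(commands=[[[0.015,0,0,0,0,0,20],[0.03,0,0,0,0,0,20],[0.03,0,0,0,0,0,20],[0.03,0,0,0,0,0,20],[0.03,0,0,0,0,0,20]]])

```text
t: 18.85
tcp_pos: [0.5954, 0.1053, 0.2045]
tool_rot: [0.708, 0.016, -0.706, 0.017]
force: [-4.0, 1.1, 19.4]
finger_gap: 0.313
```

Emit:
carry_out(commands=[[[-0.08,0,0,0,0,0,20],[-0.16,0,0,0,0,0,20],[-0.24,0,0,0,0,0,20],[-0.3,0,0,0,0,0,20],[-0.3,0,0,0,0,0,20]]])

```text
t: 19.35
tcp_pos: [0.5947, 0.1054, 0.207]
tool_rot: [-0.707, -0.016, 0.707, -0.016]
force: [2.0, 1.5, -1.9]
finger_gap: 0.315
```

Emit:
carry_out(commands=[[[0,0,0,0,0,0,34],[0,0,0,0,0,0,38],[0,0,0,0,0,0,42],[0,0,0,0,0,0,42],[0,0,0,0,0,0,42]]])

```text
t: 19.85
tcp_pos: [0.5945, 0.1052, 0.2076]
tool_rot: [-0.707, -0.016, 0.707, -0.016]
force: [-0.0, 0.5, -0.1]
finger_gap: 0.497
```

```bash
python3 - <<'E'
from ov import *
plan([.5945,.1055,.21],2.6)
snap('wrist','w14'); snap('scene','s14')
crop('w14',156,110,356,260,4,'c14');crop('s14',150,120,270,220,6.5,'c15')
E
```

```text
t 19.85 tcp [0.5945 0.1052 0.2076] F [-0.03  0.5  -0.06] gap 42.4
shift [-0.097 -0.011 -0.001] turn [ 0.002  0.005 -0.002]
```

View pics/c14.png

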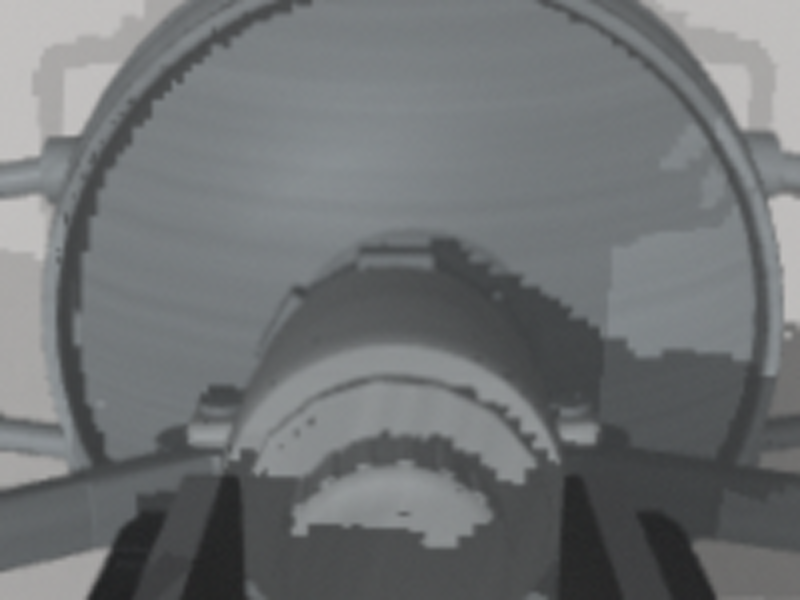

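View pics/c15.png

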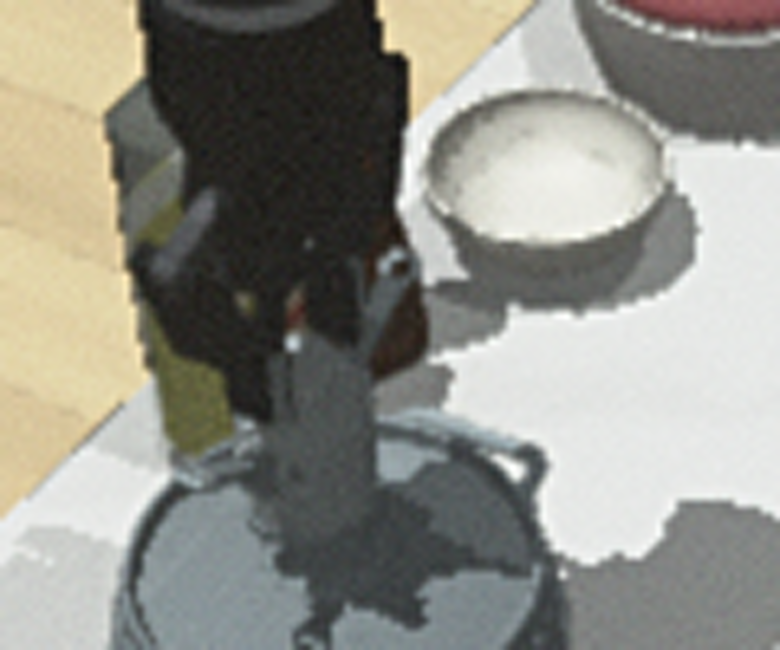

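Emit:
carry_out(commands=[[[-0.3,0,0,0,0,0,42],[-0.7,0,0.02,0,0,0,42],[-1.1,0,0.02,0,0,0,60],[-1.2,0,0.02,0,0,0,85],[-1.2,0,0.02,0,0,0,85]]])

```text
t: 20.45
tcp_pos: [0.5947, 0.1053, 0.2388]
tool_rot: [0.708, 0.016, -0.706, 0.016]
force: [-0.3, -0.2, 0.3]
finger_gap: 0.969
```

Emit:
carry_out(commands=[[[0,0,0,0,0,0,85],[0,0,0,0,0,0,85],[0,0,0,0,0,0,85],[0,0,0,0,0,0,85],[0,0,0,0,0,0,85]]], force=25)

```text
t: 20.95
tcp_pos: [0.5941, 0.1053, 0.2373]
tool_rot: [-0.707, -0.016, 0.707, -0.016]
force: [0.4, -0.3, 0.4]
finger_gap: 1.0
```

```bash
python3 - <<'E'
from ov import *
plan([.594,.1053,.15],2.6)
snap('wrist','w16'); snap('scene','s16')
E
```

```text
t 20.95 tcp [0.5941 0.1053 0.2373] F [ 0.4  -0.35  0.41] gap 85.4
shift [ 3.493e+00 -1.000e-03  4.000e-03] turn [0.001 0.005 0.001]
```

View pics/w16.png

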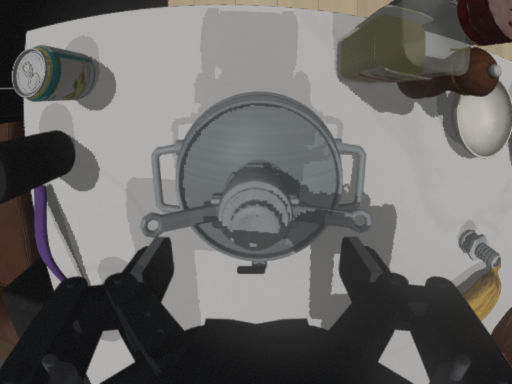

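View pics/s16.png

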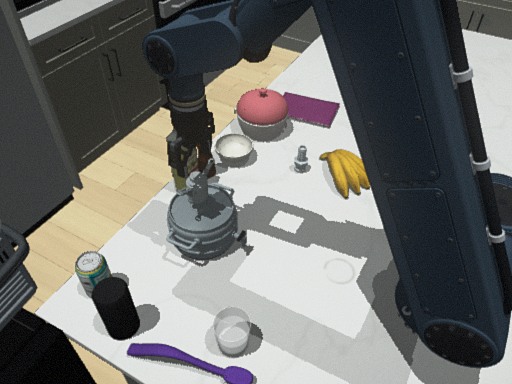

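Emit:
carry_out(commands=[[[0.25,0,0,0,0,0,85],[0.5,0,0,0,0,0,85],[0.75,0,0,0,0,0,85],[1.0,0,0,0,0,0,85],[1.1,0,0,0,0,0,85]]])

```text
t: 21.55
tcp_pos: [0.5936, 0.1053, 0.2089]
tool_rot: [-0.706, -0.016, 0.708, -0.016]
force: [0.6, 0.3, -0.4]
finger_gap: 0.993
```

Emit:
carry_out(commands=[[[0.08,0,0,0,0,0,85],[0.16,0,0,0,0,0,85],[0.24,0,0,0,0,0,85],[0.32,0,0,0,0,0,85],[0.4,0,0,0,0,0,85]]])

```text
t: 22.05
tcp_pos: [0.5943, 0.1053, 0.2001]
tool_rot: [0.707, 0.016, -0.707, 0.016]
force: [0.3, 0.1, 0.4]
finger_gap: 0.994
```

Emit:
carry_out(commands=[[[0.08,0,0,0,0,0,85],[0.16,0,0,0,0,0,85],[0.24,0,0,0,0,0,85],[0.32,0,0,0,0,0,85],[0.4,0,0,0,0,0,85]]])

```text
t: 22.55
tcp_pos: [0.5944, 0.1054, 0.1902]
tool_rot: [0.707, 0.016, -0.707, 0.016]
force: [0.3, 0.5, 2.4]
finger_gap: 0.995
```

Arms are starting to be touched (tips at about 0.203).

Emit:
carry_out(commands=[[[0.08,0,0,0,0,0,85],[0.16,0,0,0,0,0,85],[0.24,0,0,0,0,0,85],[0.32,0,0,0,0,0,85],[0.4,0,0,0,0,0,85]]])

```text
t: 23.05
tcp_pos: [0.5944, 0.1052, 0.1801]
tool_rot: [0.707, 0.016, -0.707, 0.016]
force: [0.2, 0.6, 3.1]
finger_gap: 0.994
```

Emit:
carry_out(commands=[[[0.08,0,0,0,0,0,85],[0.16,0,0,0,0,0,85],[0.24,0,0,0,0,0,85],[0.32,0,0,0,0,0,85],[0.32,0,0,0,0,0,85]]])

```text
t: 23.55
tcp_pos: [0.5942, 0.1053, 0.1717]
tool_rot: [-0.707, -0.016, 0.707, -0.016]
force: [1.4, 0.4, 1.9]
finger_gap: 0.992
```

```bash
python3 - <<'E'
from ov import *
plan([.594,.1053,.15],2.6)
snap('wrist','w17'); snap('scene','s17')
crop('s17',150,120,270,220,6.5,'c17')
E
```

```text
t 23.55 tcp [0.5942 0.1053 0.1717] F [1.43 0.43 1.94] gap 84.7
shift [ 0.867 -0.002  0.01 ] turn [ 0.001  0.    -0.   ]
```

View pics/w17.png

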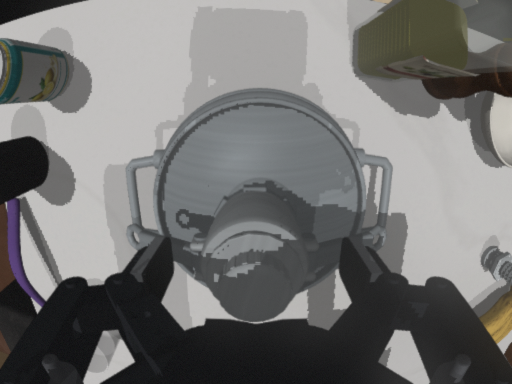

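View pics/c17.png

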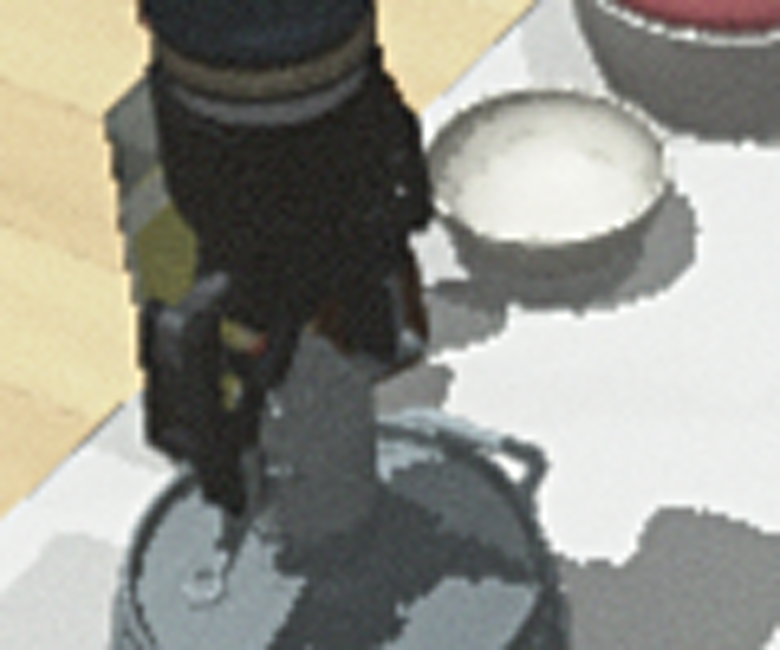

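Emit:
carry_out(commands=[[[0.06,0,0,0,0,0,85],[0.12,0,0,0,0,0,85],[0.18,0,0,0,0,0,85],[0.24,0,0,0,0,0,85],[0.3,0,0,0,0,0,85]]])

```text
t: 24.15
tcp_pos: [0.594, 0.1053, 0.1644]
tool_rot: [-0.707, -0.016, 0.707, -0.016]
force: [-0.4, 0.7, 3.0]
finger_gap: 0.995
```

Emit:
carry_out(commands=[[[0.06,0,0,0,0,0,85],[0.12,0,0,0,0,0,85],[0.18,0,0,0,0,0,85],[0.24,0,0,0,0,0,85],[0.3,0,0,0,0,0,85]]])

```text
t: 24.65
tcp_pos: [0.5942, 0.1053, 0.157]
tool_rot: [-0.707, -0.016, 0.707, -0.016]
force: [-0.9, -0.2, 4.1]
finger_gap: 1.004
```

Emit:
carry_out(commands=[[[0.04,0,0,0,0,0,85],[0.08,0,0,0,0,0,85],[0.12,0,0,0,0,0,85],[0.16,0,0,0,0,0,85],[0.16,0,0,0,0,0,85]]])

```text
t: 25.15
tcp_pos: [0.5945, 0.1053, 0.1533]
tool_rot: [0.707, 0.016, -0.707, 0.016]
force: [0.5, -0.4, 4.0]
finger_gap: 0.998
```

Emit:
carry_out(commands=[[[0.04,0,0,0,0,0,85],[0.08,0,0,0,0,0,85],[0.12,0,0,0,0,0,85],[0.14,0,0,0,0,0,85],[0.14,0,0,0,0,0,85]]])

```text
t: 25.65
tcp_pos: [0.5946, 0.1052, 0.1499]
tool_rot: [0.707, 0.016, -0.707, 0.016]
force: [0.4, 1.0, 5.8]
finger_gap: 0.996
```

```bash
python3 - <<'E'
from ov import *
plan([.594,.1053,.15],2.6)
snap('wrist','w18'); snap('scene','s18')
crop('w18',100,130,420,330,2.5,'c18b')
crop('s18',150,120,270,220,6.5,'c18')
E
```

```text
t 25.65 tcp [0.5946 0.1052 0.1499] F [0.36 1.05 5.75] gap 85.0
shift [-0.005 -0.005  0.024] turn [ 0.003 -0.012 -0.003]
```

View pics/c18b.png

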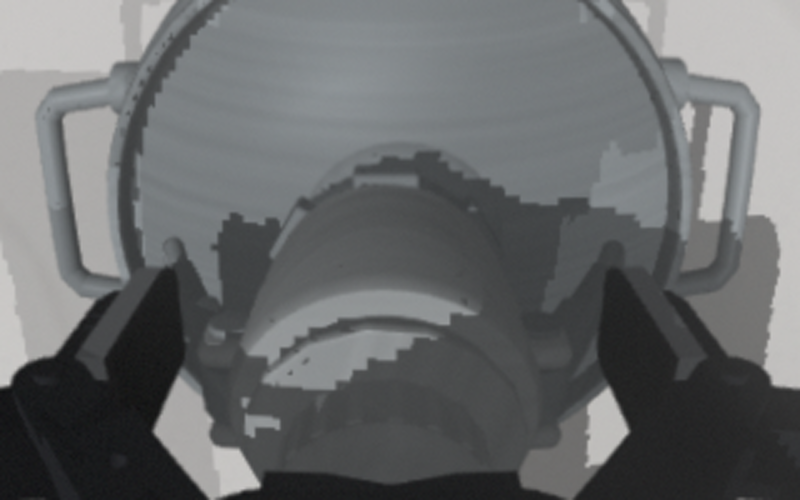

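View pics/c18.png

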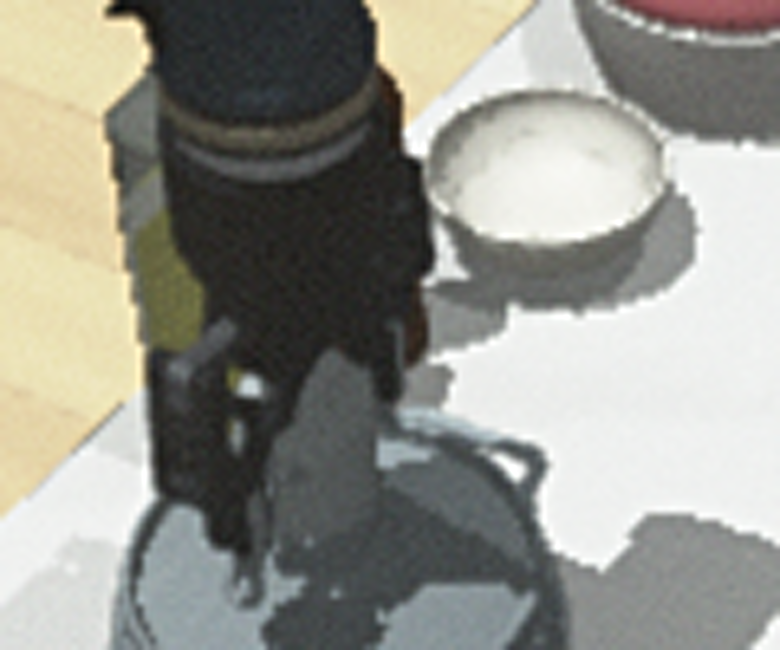

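Emit:
carry_out(commands=[[[0,0,0,0,0,0,83],[0,0,0,0,0,0,82],[0,0,0,0,0,0,80],[0,0,0,0,0,0,79],[0,0,0,0,0,0,78]]], force=28)

```text
t: 26.25
tcp_pos: [0.594, 0.1053, 0.1493]
tool_rot: [-0.707, -0.016, 0.707, -0.016]
force: [0.6, -0.1, 1.4]
finger_gap: 0.913
```

Emit:
carry_out(commands=[[[0,0,0,0,0,0,77],[0,0,0,0,0,0,76],[0,0,0,0,0,0,75],[0,0,0,0,0,0,74],[0,0,0,0,0,0,73]]])

```text
t: 26.75
tcp_pos: [0.594, 0.1053, 0.1495]
tool_rot: [-0.707, -0.016, 0.707, -0.016]
force: [-0.0, -0.6, 1.9]
finger_gap: 0.855
```

Emit:
carry_out(commands=[[[0,0,0,0,0,0,72],[0,0,0,0,0,0,71],[0,0,0,0,0,0,70],[0,0,0,0,0,0,69],[0,0,0,0,0,0,68]]])

```text
t: 27.25
tcp_pos: [0.594, 0.1053, 0.1494]
tool_rot: [-0.707, -0.016, 0.707, -0.016]
force: [-0.1, 0.5, 0.8]
finger_gap: 0.798
```

Emit:
carry_out(commands=[[[0,0,0,0,0,0,67],[0,0,0,0,0,0,66],[0,0,0,0,0,0,65],[0,0,0,0,0,0,64],[0,0,0,0,0,0,63]]])

```text
t: 27.75
tcp_pos: [0.594, 0.1061, 0.1503]
tool_rot: [0.707, 0.017, -0.707, 0.016]
force: [-1.6, 2.2, 6.6]
finger_gap: 0.743
```

Emit:
carry_out(commands=[[[0,0,0,0,0,0,62],[0,0,0,0,0,0,61],[0,0,0,0,0,0,60],[0,0,0,0,0,0,60],[0,0,0,0,0,0,60]]])

```text
t: 28.25
tcp_pos: [0.5941, 0.1061, 0.1504]
tool_rot: [0.707, 0.016, -0.707, 0.015]
force: [-2.1, 3.7, 8.0]
finger_gap: 0.735
```

```bash
python3 - <<'E'
from ov import *
plan([.594,.1053,.15],2.6)
snap('wrist','w19'); snap('scene','s19')
crop('w19',100,130,420,330,2.5,'c19b')
E
```

```text
t 28.25 tcp [0.5941 0.1061 0.1504] F [-2.12  3.75  8.05] gap 62.8
shift [0.016 0.033 0.004] turn [-0.002 -0.003  0.017]
```

View pics/c19b.png

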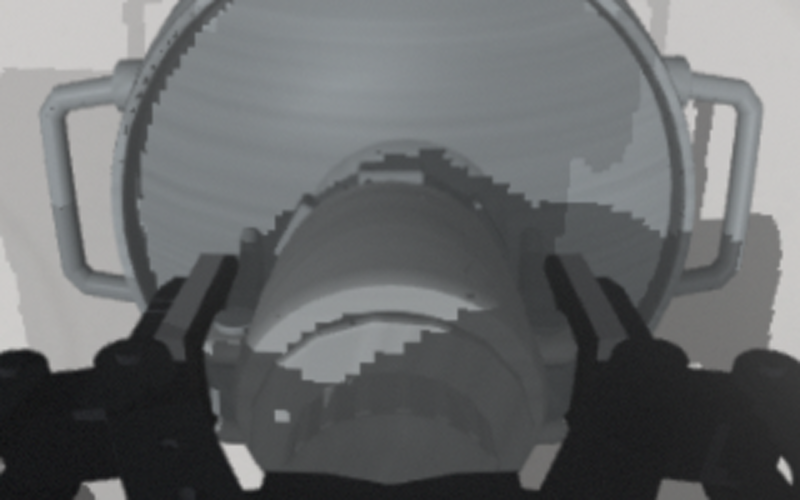

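Emit:
carry_out(commands=[[[0,0,0,0,0,0,60],[0,0,0,0,0,0,60],[0,0,0,0,0,0,60],[0,0,0,0,0,0,60],[0,0,0,0,0,0,60]]], force=35)

```text
t: 28.85
tcp_pos: [0.5941, 0.1062, 0.1505]
tool_rot: [0.707, 0.017, -0.707, 0.015]
force: [-1.3, 2.6, 7.3]
finger_gap: 0.731
```

Emit:
carry_out(commands=[[[0,0,0,0,0,0,68],[0,0,0,0,0,0,74],[0,0,0,0,0,0,80],[0,0,0,0,0,0,85],[0,0,0,0,0,0,85]]])

```text
t: 29.35
tcp_pos: [0.5942, 0.1051, 0.1494]
tool_rot: [-0.707, -0.016, 0.707, -0.016]
force: [-0.0, 0.0, 0.1]
finger_gap: 0.996
```

```bash
python3 - <<'E'
from ov import *
plan([.594,.1053,.15],2.6)
snap('wrist','w20'); snap('scene','s20')
crop('w20',100,130,420,330,2.5,'c20b');crop('s20',150,120,270,220,6.5,'c20')
E
```

```text
t 29.35 tcp [0.5942 0.1051 0.1494] F [-0.01  0.04  0.09] gap 85.0
shift [-0.025 -0.008  0.008] turn [ 0.002  0.003 -0.003]
```

View pics/c20b.png

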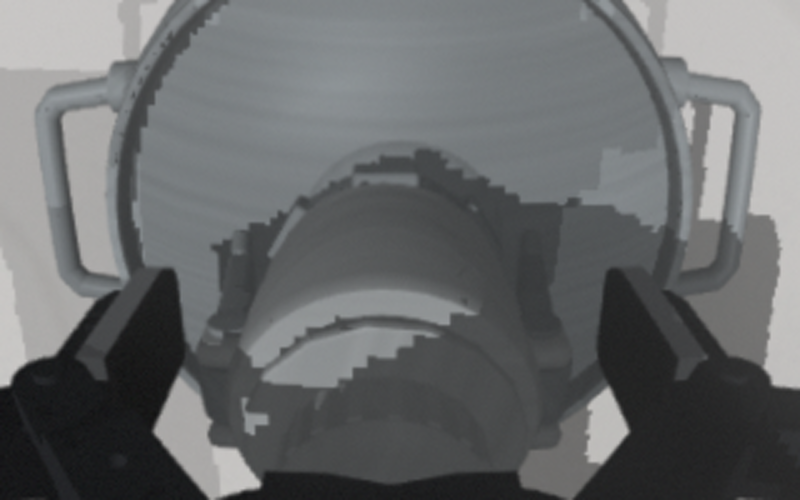

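View pics/c20.png

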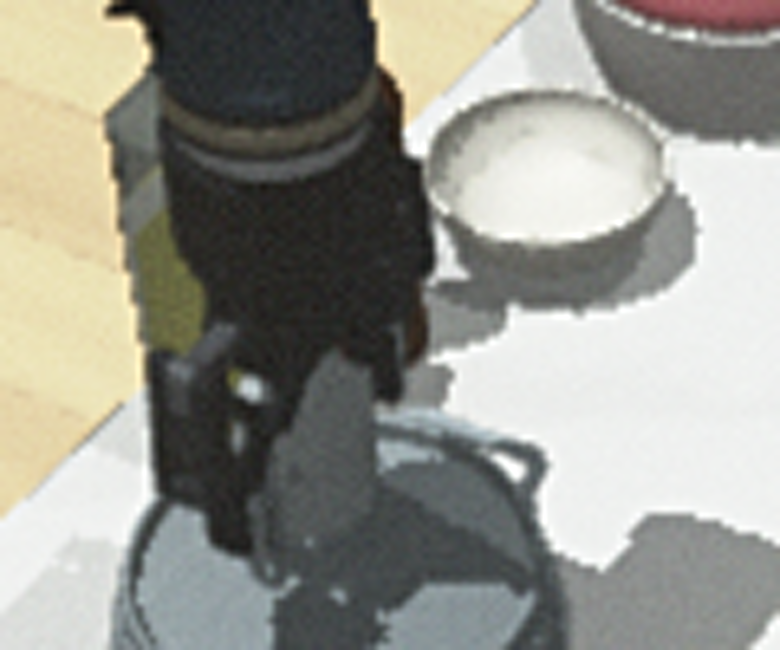

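Emit:
carry_out(commands=[[[-0.8,0,0,0,0,0,85],[-1.8,0,0,0,0,0,85],[-3,0,0,0,0,0,85],[-4.2,0,0,0,0,0,85],[-5,0,0,0,0,0,85]]])

```text
t: 29.95
tcp_pos: [0.595, 0.1053, 0.277]
tool_rot: [0.708, 0.016, -0.706, 0.016]
force: [1.0, 0.2, 0.2]
finger_gap: 0.995
```

Emit:
carry_out(commands=[[[0,0,0.8,0,0,0,85],[0,0,2,0,0,0,85],[0,0,3.2,0,0,0,85],[0,0,3.6,0,0,0,85],[0,0,3.6,0,0,0,85]]])

```text
t: 30.45
tcp_pos: [0.5034, 0.1013, 0.2749]
tool_rot: [0.707, 0.016, -0.707, 0.016]
force: [1.0, 0.2, -0.9]
finger_gap: 0.998
```

```bash
python3 - <<'E'
from ov import *
plan([.594,.1053,.15],2.6)
snap('wrist','w21'); snap('scene','s21')
s=load('w21');S=load('s21')
c=np.array([.594,.1053,.2]);p=np.radians(2.5);ey=np.array([-np.sin(p),np.cos(p),0])
def draw(fn,s,box,k,out,fish):
    crop(fn,*box,k,out);im=cv2.imread(f'pics/{out}.png')
    for a,col in [(1.45,(0,255,0)),(1.25,(0,0,255))]:
        for sg in (1,-1):
            P=[c+sg*ey*(.025+r*np.cos(a))-np.array([0,0,.0114+r*np.sin(a)]) for r in (.046,.056)]
            q=proj(s,P,fish); 
            for u in q: cv2.circle(im,tuple(np.int32((u-box[:2]+.5)*k)),3,col,1)
    cv2.imwrite(f'pics/{out}.png',im)
draw('w21',s,(190,30,330,150),5.5,'c21b',True);draw('s21',S,(150,120,270,220),6.5,'c21',False)
E
```

```text
t 30.45 tcp [0.5034 0.1013 0.2749] F [ 0.97  0.19 -0.94] gap 85.3
shift [ 4.995  0.005 -3.627] turn [ 0.004 -0.001 -0.   ]
```

View pics/c21b.png

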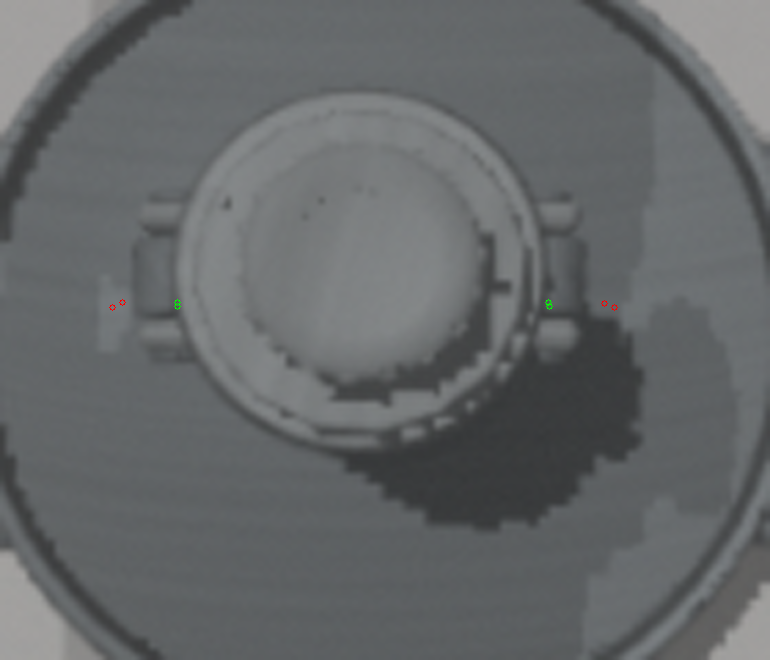

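View pics/c21.png

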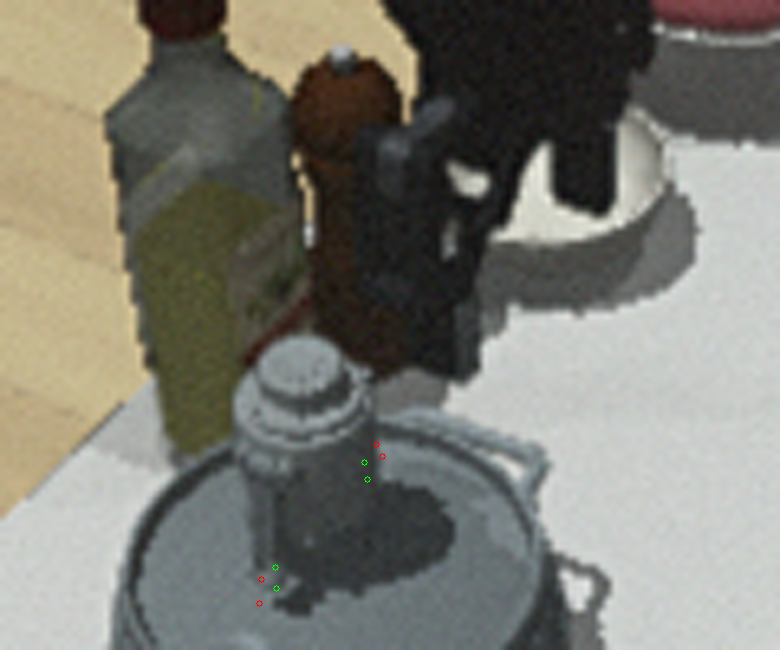

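```bash
python3 - <<'E'
from h import *
st=manip.sense();print(st['t'],st['force'],st['qd'].round(3))
t=snap('top','t22');print(manip.sign_off())
E
```

```text
30.55 [0.28691917 0.71634253 0.30262199] [-0.001  0.014 -0.019  0.     0.002 -0.001]
the job is handed in; nothing more can be done
None
```

The keg is closed: the plug is pressed home in the coupler and both cam arms are swung down and, by my checks, locked. I handed the job in at about t = 30.6 s; the hand-in reports no verdict.

- **Plug:** I took it by its knurled head and set it into the bore while watching the wrist camera. It met the gasket with the tool at z ≈ 0.2105 m and reached its hard stop at 0.2045 m. That 6 mm of travel fits a real rim near 0.200 m. The load on the gasket was about 22 N at the stop, and the arms were still up when I let go.
- **Cam arms:** I straddled plug and coupler with the fingers and pushed both arms down together (at most 6 N), then pinched them home at grips of 28 N and 35 N.
- **Last checks:** In the final pictures the plug stands upright in the coupler. Both arms lie along its sides, hidden under their lugs in the wrist view. The robot had backed away, with its force reading near zero. I never went near the hose tail or the tumbler, and I took no measurement of them at the end.

**Readings that disagreed:**
- While pinching the arms, the fingers read 62.4 to 62.8 mm, where the arms should measure 66 mm over their outer faces. They also read 27 mm on the 30 mm head, so I took this as the gauge reading about 3 mm low.
- I judged the arm angles only from this reading and the pictures, not by a direct measurement.
- In the wrist camera the gripped plug sat about 1.2 mm from the tool axis. I allowed for that when aligning it with the bore.

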